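# Stand the slumped plate back in the drying rack and flip up the rack's rail

## Task

The front plate in the drying rack has slumped forward onto the rack's fold-down rail, which has dropped open. Using only the fingertips or the outside of the fingers, with nothing gripped or lifted, gently push the plate back up so that it stands in its slot and leans back on the prongs like the two plates behind it, and gently push the blue-sleeved rail up as far as it goes so that it keeps the plate in. Leave the other plates, the glass, the small bowl and the brush where they are.

Things in the scene. Friction and masses are not known exactly. Their poses are not given: they have to be found in the camera images.
- rack: wire drying rack in a grey drip tray 250 x 360 x 14 mm, fixed. Origin: centre of the tray's underside; x to the back of the rack, y along the plates, z up. Plates stand on wires 23 mm above the worktop, each before one of three rows of fixed prongs (feet at x = -22, 28, 78 mm; tops 129 mm above the worktop; leaning 8 degrees back). The front slot lies between the rail's hinge, x = -58 mm, and the first row.
- rail (a joint): fold-down rail along the rack's front edge: a U of steel wire, 250 mm wide, 90 mm tall, hinged at its lower ends. 0: dropped open to its stop, leaning 40 degrees from upright to the rack's front (-x of the rack); grows as the rail is pushed up towards the back; 0.785 rad: fully up at its stop, leaning 5 degrees inwards. No spring, slight friction (0.5 N at the bar); it stays where it is left.
- rail_hinge (a point): middle of the rail's hinge axis (parallel to the rack's y), 20 mm above the worktop, 58 mm before the rack's origin
- rail_bar (a point): middle of the rail's top bar, on its axis, 90 mm from the hinge; the bar is parallel to the rack's y and wears a blue sleeve of 12 mm diameter, 180 mm long; about 89 mm above the worktop when open, 110 mm when up
- plate_front: the slumped black plate, a slab 188 x 284 x 22 mm, loose, 0.19 to 0.31 kg. Origin: centre of its 188 x 284 mm face turned to the rack's back. Own x: from the lower to the upper long edge; y along the long edges; z through the thickness to the rack's front. It lies 46 degrees from upright on the rail's bar, lower edge in the front slot; upright, its top is 210 mm above the worktop.
- plate_front_mid (a point): the middle of the slumped plate, half-way through its thickness
- plate_front_top (a point): middle of the slumped plate's upper long edge, half-way through its thickness
- plate_front_foot (a point): middle of the slumped plate's lower long edge, half-way through its thickness
- plate_mid: a like black plate, loose, standing in the second slot and leaning 10 degrees back; same axes as the slumped plate; to be left alone
- plate_back: a like black plate, loose, standing in the last slot and leaning 10 degrees back; to be left alone
- steel_glass: steel drinking glass, 80 mm wide and 99 mm tall, loose, standing on the worktop left of the rack; origin: centre of its foot
- katori: small steel bowl upside down, 84 mm wide and 45 mm tall, loose, right of the rack; origin: centre of its underside
- brush: wooden scrubbing brush, 61 x 154 x 46 mm, loose, lying left of the rack; origin: centre of its underside

How it is judged:
At the end, for the whole second after the job is handed in: The front plate stands in the front slot, within 17 degrees of upright, its lower edge on the wire floor and its middle 0 to 45 mm before the rack's centre and within 40 mm of it sideways, at rest; the rail is up, within 0.08 rad of its stop (angle between plate_front's own x axis and vertical below 0.3 rad and x of plate_front_mid in the frame of rack between -0.045 and 0 m and y of plate_front_mid in the frame of rack between -0.04 and 0.04 m and height (world z) of plate_front_foot below 0.04 m and linear speed of plate_front below 0.02 m/s and value of joint rail above 0.7 rad); the robot touches nothing.
It fails at once if the robot presses on the slumped plate, the rack or its rail with more than 30 N (contact force between any of the arm, the fingers and plate_front above 30 N or contact force between any of the arm, the fingers and rack above 30 N).
It fails at once if the slumped plate is lifted: its lower edge more than 55 mm above the worktop (height (world z) of plate_front_foot above 0.055 m).
It fails at once if one of the two plates behind is moved by more than 25 mm (distance of any of plate_mid, plate_back from where it was at the start of the episode above 0.025 m).
It fails at once if the steel glass, the small bowl or the brush is moved by more than 25 mm (distance of any of steel_glass, katori, brush from where it was at the start of the episode above 0.025 m).
It also fails if it takes over 45 s, if anything falls off the work surface, if the arm or the gripper's body presses on something with over 40 N, if the wrist force passes 120 N, or if a joint passes its speed limit or range.

## Robot

A 7-joint arm with a two-finger parallel gripper is mounted at the origin on a cart in front of the work surface, level with it; the furniture and walls round the work are solid. World frame = base frame: x ahead of the robot, y to its left, z up, the work surface at z = 0. Lengths are in m, angles in rad, forces in N, time in s.
With the tool pointing down it reaches from about 0.425 to 0.975 m from the base axis. Payload 16.7 kg.
Tool frame: the origin (TCP) lies at the very end of the fingers, on their centre line; the grasp point (between the pads) lies 19 mm behind it; z points along the fingers, y is the direction in which the jaws open and shut (so a half turn about z gives the same grasp; the last joint's range is limited). The gripper opens to 85 mm and grips with 20 to 120 N. Pads are 22 mm wide; open, the fingers measure 114 mm over their backs; the gripper's body (76 mm by 85 mm) begins 54 mm behind the grasp point. The pads swing forward as they close: fully open they stand 13 mm farther back than shut.
Start: joints at [-1.365, 0.426, 0.074, 1.606, -0.034, 1.111, -0.067], TCP at [0.234, 0.633, 0.231] pointing down, gripper open.
Joint ranges: [-2.85, 2.85], [-0.5, 2.14], [-1.23, 1.37], [0.21, 2.46], [-1.02, 4.16], [0.16, 2.05], [-2.73, 2.73]. Speed limits (rad/s): [1.89, 1.89, 2.39, 2.39, 3.01, 3.01, 3.01].

## Interface

Orientations are given as a rotation vector (axis times angle).
In Python, from workcell import manip gives the robot as it stands.
- The arm moves only by the tool move_arm, never from a script. Its argument "increments" is a list of rows, each a list of 3 entries, a list of its own where there are three numbers: the shift along the tool's x, y, z in m, then the turn, a rotation vector about the tool's x, y, z in degrees, then the finger opening in m, from 0 to 0.0854. In form: [[[dx, dy, dz], [ax, ay, az], jaw], ...]. A call has 1 to 12 rows; each row is the pose to reach, as a shift and turn from the pose commanded when the call began, along the tool's axes at that moment; what a row does not reach only later rows make up. A row lasts 1/10 s, in which the tool goes at most 50 mm and 8.59 degrees, less where a joint would pass 70% of its speed; a pose out of reach is approached as far as the arm can. A call with a gripper value outside its range is refused whole. The fingers move at their own pace and stop on an object; "squeeze" is the grip in N (left out, the last holds). Time passes only in rows, so rows that repeat a pose let the fingers close. It gives the time, the measured TCP pose, the force and the opening at its end, in the units of the state.
- manip.sense(): the state, without advancing time (a new reading comes with each control period).
- manip.camera(name): name is "scene" or "top" or "wrist"; returns a dict with "pixels" (384x512x3 uint8, red, green, blue), "fx", "fy", "cx", "cy" (pixels), "origin" and "rotation" of the camera in the world; the wrist camera has in their place "tool_from_camera" (4x4, takes a point from camera to tool coordinates, whose origin is the TCP and whose axes are the flange's). Camera axes: x right, y down, z forward; pixel columns grow to the right and rows downward; lengths in m; the calibration is good to about 2 mm. A picture is of the moment at which its call begins: read the wrist's pose just before it. There is no depth.
- manip.sign_off(): hands the job in, once; it reports no verdict.
The state is a dict: "time_s": time; "qpos": joint angles; "joint_velocities": joint speeds; "effort": joint torques, N m; "tool_pos": TCP position; "ee_rot": TCP orientation; "force": force on the tool from outside, world axes, zero at the start; "moment": the same for the moment, N m; "width": finger opening in m.
Only numpy, scipy, OpenCV 4.12 (cv2) and the standard library are available. Lean on these libraries where they do the work, as an engineer would, in place of code of your own. Each camera call takes 0.05 s, during which the arm holds its last target.

## Working session

There is one attempt and no reset: what is moved stays moved. The work goes in short steps, Python scripts to look and compute and a tool call to move; the robot and the scene stay as the last step left them, time stands still between calls to the robot, and variables do not carry over. Pictures are saved under pics/ and viewed, and the job is handed in when it is done.

Besides the shell and the picture viewer there is one more tool, called after "Request:" as name(argument=value, ...) on one line, values as JSON. move_arm: Moves the arm, as the interface text tells. Its arguments: {"type":"object","properties":{"increments":{"type":"array"},"squeeze":{"type":"number"}},"required":["increments"]}

```bash
mkdir -p pics; cat > h.py <<'E'
from workcell import manip
import numpy as np, cv2
from scipy.spatial.transform import Rotation as R
def snap(n,f):
    c=manip.camera(n); cv2.imwrite('pics/'+f,cv2.cvtColor(c['pixels'],cv2.COLOR_RGB2BGR)); return c
def ray(c,u,v):
    d=np.array([(u-c['cx'])/c['fx'],(v-c['cy'])/c['fy'],1.]); return np.array(c['origin']),np.array(c['rotation'])@d
def onz(c,u,v,z):
    o,d=ray(c,u,v); return o+d*(z-o[2])/d[2]
def proj(c,p):
    q=np.array(c['rotation']).T@(np.array(p)-c['origin']); return c['fx']*q[0]/q[2]+c['cx'],c['fy']*q[1]/q[2]+c['cy']
E
python3 - <<'E'
from h import *
s=manip.sense(); print(s)
for n in ('scene','top','wrist'):
    c=snap(n,n+'0.png'); print(n,{k:np.round(v,3).tolist() for k,v in c.items() if k!='pixels'})
    np.save(n+'0.npy',c,allow_pickle=True)
E
```

```text
{'time_s': 0.0, 'qpos': array([-1.36549867,  0.42673276,  0.07385604,  1.60660961, -0.03406745,
        1.11081114, -0.06705797]), 'joint_velocities': array([ 0.00011739,  0.00029508,  0.00200446, -0.00090799, -0.00034888,
        0.00115547,  0.00045762]), 'effort': array([ 7.11198427e-04, -9.49818134e+01,  3.76169980e+00, -4.63516688e+01,
        1.94106455e-02,  1.04372445e-02, -5.00009804e-06]), 'tool_pos': array([0.23439216, 0.63255737, 0.23060911]), 'ee_rot': array([-5.54346960e-01, -3.09219199e+00,  2.03846399e-03]), 'force': array([-0.46503689,  0.10505984, -0.62238075]), 'moment': array([-0.02053297, -0.01009504, -0.01062235]), 'width': 0.08541519897372185}
scene {'fx': 468.659, 'fy': 468.659, 'cx': 253.625, 'cy': 193.878, 'origin': [0.039, -0.529, 1.432], 'rotation': [-2.433, 1.201, -0.297]}
top {'fx': 416.648, 'fy': 416.648, 'cx': 254.343, 'cy': 193.624, 'origin': [0.517, -0.106, 1.354], 'rotation': [-2.209, 2.195, -0.047]}
wrist {'fx': 298.05, 'fy': 298.05, 'cx': 253.799, 'cy': 194.05, 'tool_from_camera': [[0.0, -0.961, -0.276, 0.071], [1.0, -0.0, 0.001, -0.0], [-0.001, -0.276, 0.961, -0.143], [0.0, 0.0, 0.0, 1.0]]}
```

```bash
sed -i "s/np.array(c\['rotation'\])/R.from_rotvec(c['rotation']).as_matrix()/" h.py; cat h.py | grep from_rotvec
```

```text
d=np.array([(u-c['cx'])/c['fx'],(v-c['cy'])/c['fy'],1.]); return np.array(c['origin']),R.from_rotvec(c['rotation']).as_matrix()@d
    q=R.from_rotvec(c['rotation']).as_matrix().T@(np.array(p)-c['origin']); return c['fx']*q[0]/q[2]+c['cx'],c['fy']*q[1]/q[2]+c['cy']
```

View pics/scene0.png

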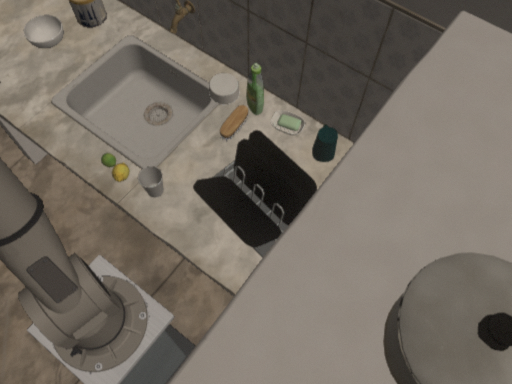

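View pics/top0.png

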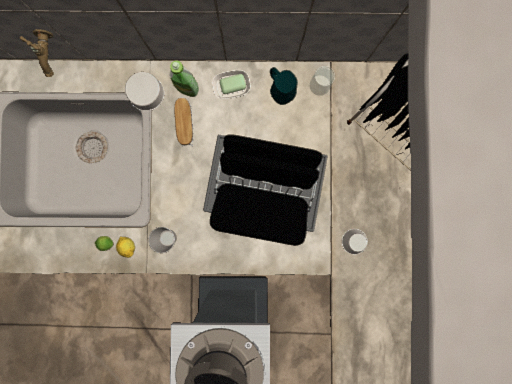

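```bash
python3 - <<'E'
from h import *
for n in('scene','top'):
    c=np.load(n+'0.npy',allow_pickle=True).item()
    for p in ([0,0,0],[.234,.633,.231],[.6,0,0],[.6,-.2,0],[.5,.2,0]): print(n,p,np.round(proj(c,p)))
c=np.load('top0.npy',allow_pickle=True).item()
im=cv2.cvtColor(c['pixels'],cv2.COLOR_RGB2BGR)
cv2.imwrite('pics/topz.png',cv2.resize(im[110:260,140:380],None,fx=3.3,fy=3.3,interpolation=cv2.INTER_CUBIC))
# tray corners at z=.014
for uv in [(219,135),(327,155),(314,231),(205,212)]: print(uv,np.round(onz(c,*uv,.014),3))
c=np.load('scene0.npy',allow_pickle=True).item()
im=cv2.cvtColor(c['pixels'],cv2.COLOR_RGB2BGR)
cv2.imwrite('pics/scenez.png',cv2.resize(im[90:270,120:350],None,fx=3.3,fy=3.3,interpolation=cv2.INTER_CUBIC))
E
```

```text
scene [0, 0, 0] [101. 321.]
scene [0.234, 0.633, 0.231] [-10. 119.]
scene [0.6, 0, 0] [226. 182.]
scene [0.6, -0.2, 0] [273. 214.]
scene [0.5, 0.2, 0] [164. 171.]
top [0, 0, 0] [219. 372.]
top [0.234, 0.633, 0.231] [-25. 315.]
top [0.6, 0, 0] [221. 185.]
top [0.6, -0.2, 0] [283. 185.]
top [0.5, 0.2, 0] [159. 215.]
(219, 135) [0.76  0.007 0.014]
(327, 155) [ 0.697 -0.342  0.014]
(314, 231) [ 0.452 -0.3    0.014]
(205, 212) [0.511 0.05  0.014]
```

View pics/topz.png

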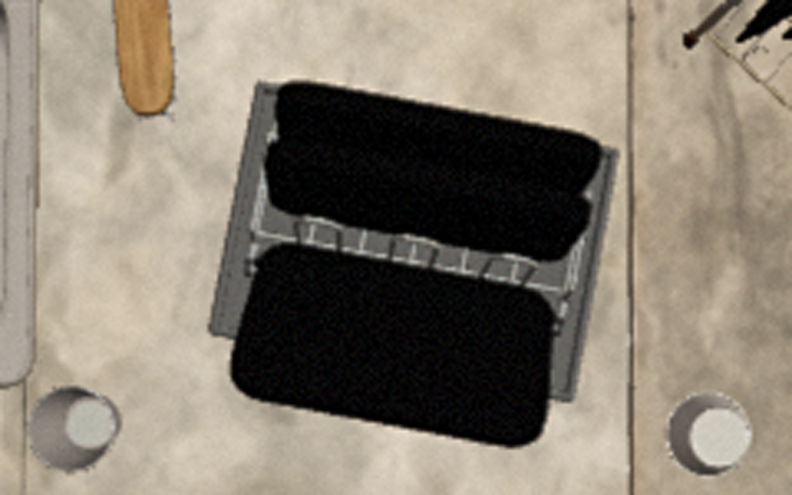

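View pics/scenez.png

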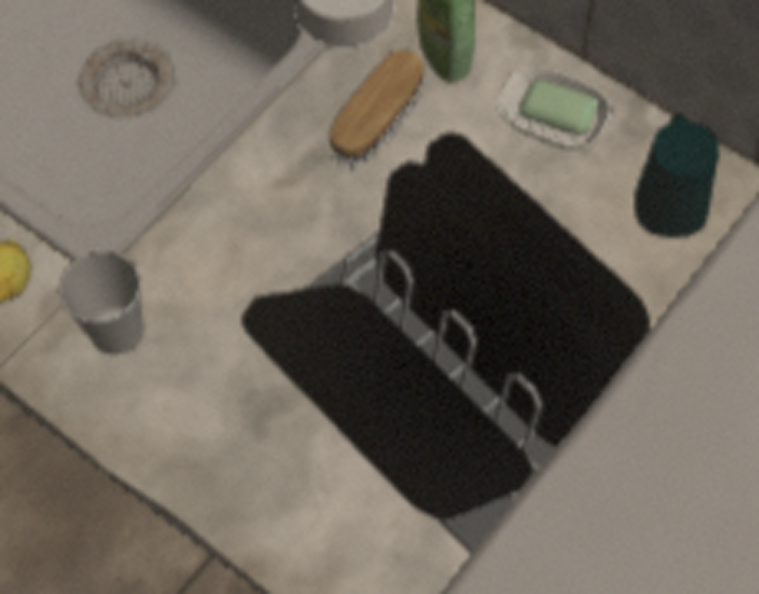

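View pics/wrist0.png

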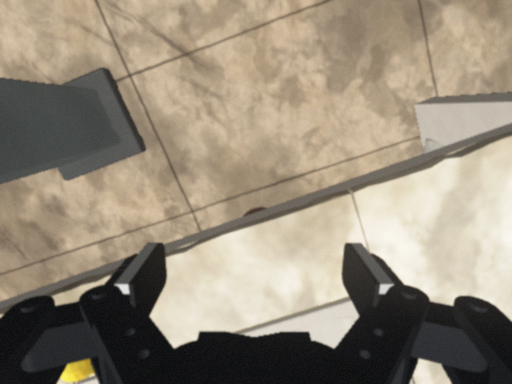

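```bash
cat >> h.py <<'E'
RK=np.array([.605,-.146,0]); PSI=np.deg2rad(-10.)
RR=R.from_euler('z',PSI).as_matrix()
def r2w(p): return RK+RR@np.array(p,float)
def w2r(p): return RR.T@(np.array(p)-RK)
def state():
    s=manip.sense(); M=R.from_rotvec(s['ee_rot'])
    print('t',round(s['time_s'],2),'rackTCP',np.round(w2r(s['tool_pos'])*1000,1),'W',np.round(s['tool_pos'],3),'F',np.round(s['force'],2),'w',round(s['width'],4),'q',np.round(s['qpos'],2))
    return s,M
def tgt(tilt):  # tool frame: z down tilted forward by tilt deg (tip towards rack back), y = rack y
    b=np.column_stack([[-1,0,0],[0,1,0],[0,0,-1]])
    return R.from_matrix(RR@b)*R.from_euler('y',-tilt,degrees=True) 
def inc(p,Rt=None,s=None,M=None):
    if s is None: s=manip.sense()
    M=R.from_rotvec(s['ee_rot'])
    d=M.as_matrix().T@(np.array(p)-s['tool_pos'])
    t=(M.inv()*Rt).as_rotvec(degrees=True) if Rt is not None else np.zeros(3)
    return np.round(d,3).tolist(),np.round(t,1).tolist()
E
python3 - <<'E'
from h import *
state()
print(tgt(20).as_matrix()[:,2])
for p in ([.42,.38,.28],[.47,.2,.28],[.46,-.1,.3]): print(inc(p,tgt(0)))
E
```

```text
t 0.15 rackTCP [-500.2  702.5  230.8] W [0.234 0.633 0.231] F [0.18 0.32 0.2 ] w 0.0852 q [-1.37  0.43  0.07  1.61 -0.03  1.11 -0.07]
[ 0.33682409 -0.05939117 -0.93969262]
([-0.262, -0.172, -0.049], [-0.1, -0.0, -10.3])
([-0.371, -0.324, -0.049], [-0.1, -0.0, -10.3])
([-0.466, -0.609, -0.069], [-0.1, -0.0, -10.3])
```

Request:
move_arm(increments=[[[-0.04,-0.03,-0.02],[0,0,-2],0.085],[[-0.08,-0.06,-0.05],[0,0,-4],0.085],[[-0.12,-0.085,-0.05],[0,0,-6],0.085],[[-0.16,-0.11,-0.05],[0,0,-8],0.085],[[-0.2,-0.135,-0.05],[0,0,-10.3],0.085],[[-0.235,-0.16,-0.05],[0,0,-10.3],0.085],[[-0.262,-0.19,-0.05],[0,0,-10.3],0.085],[[-0.29,-0.22,-0.05],[0,0,-10.3],0.085],[[-0.32,-0.25,-0.05],[0,0,-10.3],0.085],[[-0.345,-0.28,-0.05],[0,0,-10.3],0.085],[[-0.37,-0.31,-0.05],[0,0,-10.3],0.085],[[-0.39,-0.35,-0.05],[0,0,-10.3],0.085]])

```text
time_s: 1.35
tool_pos: [0.4792, 0.1682, 0.2812]
ee_rot: [0.274, 3.13, -0.0]
force: [1.2, 0.1, 0.6]
width: 0.0849
```

```bash
python3 - <<'E'
from h import *
state()
for p in ([.46,0,.28],[.44,-.1,.3]): print(inc(p,tgt(0)))
E
```

```text
t 1.35 rackTCP [-178.5  287.5  281.2] W [0.479 0.168 0.281] F [1.18 0.07 0.61] w 0.0849 q [-0.76  0.1   0.32  1.93 -0.03  1.12  0.97]
([-0.01, -0.169, 0.001], [-0.0, 0.0, 0.0])
([-0.008, -0.271, -0.019], [-0.0, 0.0, 0.0])
```

Request:
move_arm(increments=[[[-0.01,-0.04,0.0],[0,0,0],0.085],[[-0.01,-0.08,0.0],[0,0,0],0.085],[[-0.01,-0.12,0.0],[0,0,0],0.085],[[-0.005,-0.16,0.0],[0,0,0],0.085],[[0.0,-0.2,0.0],[0,0,0],0.085],[[0.01,-0.24,0.0],[0,0,0],0.085],[[0.02,-0.28,0.0],[0,0,0],0.085],[[0.025,-0.287,0.0],[0,0,0],0.085],[[0.025,-0.287,0.0],[0,0,0],0.085]])

```text
time_s: 2.25
tool_pos: [0.4032, -0.1099, 0.2814]
ee_rot: [0.278, 3.129, 0.001]
force: [0.2, 0.2, -0.7]
width: 0.0849
```

```bash
python3 - <<'E'
from h import *
state()
for n in ('scene','top','wrist'):
    c=snap(n,n+'1.png'); np.save(n+'1.npy',c,allow_pickle=True)
E
```

```text
t 2.25 rackTCP [-205.     0.5  281.4] W [ 0.403 -0.11   0.281] F [ 0.2   0.23 -0.7 ] w 0.0849 q [-0.48 -0.11  0.56  2.11  0.06  1.13  1.44]
```

View pics/wrist1.png

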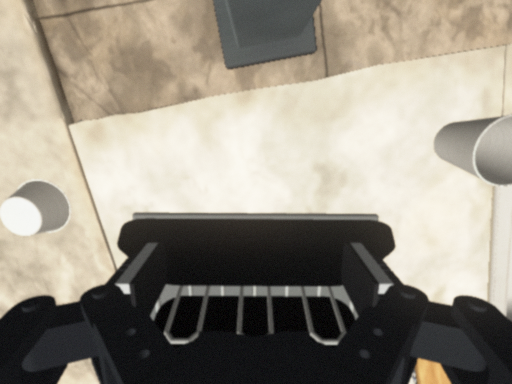

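View pics/top1.png

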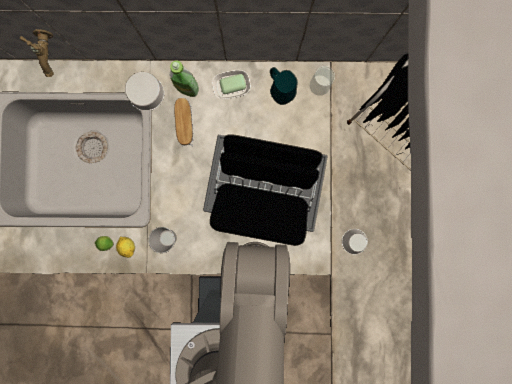

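```bash
python3 - <<'E'
from h import *
s,M=state()
c=np.load('wrist1.npy',allow_pickle=True).item(); T=np.array(c['tool_from_camera'])
Mm=M.as_matrix()
def wr(u,v,z):
    d=Mm@T[:3,:3]@np.array([(u-c['cx'])/c['fx'],(v-c['cy'])/c['fy'],1]); o=s['tool_pos']+Mm@T[:3,3]
    return o+d*(z-o[2])/d[2]
for uv in [(120,235),(395,235),(256,213),(256,219)]:
    for z in (.14,.155,.165): print(uv,z,np.round(w2r(wr(*uv,z))*1000))
t=np.load('top1.npy',allow_pickle=True).item()
# front edge of plate in top0 view: points on front silhouette
for uv in [(222,231),(290,242)]:
    for z in (.14,.155): print('top',uv,z,np.round(w2r(onz(t,*uv,z))*1000))
for uv in [(163,239)]: print('glass',np.round(onz(t,*uv,.05),3))
E
```

```text
t 2.4 rackTCP [-204.     2.6  281.3] W [ 0.405 -0.108  0.281] F [ 0.86 -0.09  0.19] w 0.0851 q [-0.48 -0.1   0.56  2.1   0.06  1.13  1.44]
(120, 235) 0.14 [-149. -135.  140.]
(120, 235) 0.155 [-156. -128.  155.]
(120, 235) 0.165 [-160. -123.  165.]
(395, 235) 0.14 [-149.  149.  140.]
(395, 235) 0.155 [-156.  141.  155.]
(395, 235) 0.165 [-160.  136.  165.]
(256, 213) 0.14 [-173.    5.  140.]
(256, 213) 0.155 [-178.    5.  155.]
(256, 213) 0.165 [-182.    5.  165.]
(256, 219) 0.14 [-167.    5.  140.]
(256, 219) 0.155 [-172.    5.  155.]
(256, 219) 0.165 [-176.    5.  165.]
top (222, 231) 0.14 [-169.  103.  140.]
top (222, 231) 0.155 [-168.  102.  155.]
top (290, 242) 0.14 [-165.  -97.  140.]
top (290, 242) 0.155 [-164.  -95.  155.]
glass [0.426 0.176 0.05 ]
```

Request:
move_arm(increments=[[[0.003,0,0.04],[0,0,0],0.085],[[0.003,0,0.08],[0,0,0],0.085],[[0.003,0,0.115],[0,0,0],0.085],[[0.003,0,0.14],[0,0,0],0.085],[[0.003,0,0.151],[0,0,0],0.085],[[0.003,0,0.151],[0,0,0],0.085],[[0.003,0,0.151],[0,0,0],0.085]])

```text
time_s: 3.1
tool_pos: [0.4017, -0.1083, 0.131]
ee_rot: [0.274, 3.129, -0.0]
force: [-0.0, 0.9, 0.6]
width: 0.0851
```

```bash
python3 - <<'E'
from h import *
state()
snap('wrist','wrist2.png');snap('scene','scene2.png')
E
```

```text
t 3.1 rackTCP [-206.7    1.8  131. ] W [ 0.402 -0.108  0.131] F [-0.04  0.9   0.58] w 0.0851 q [-0.44  0.15  0.6   2.29 -0.12  0.74  1.64]
```

View pics/wrist2.png

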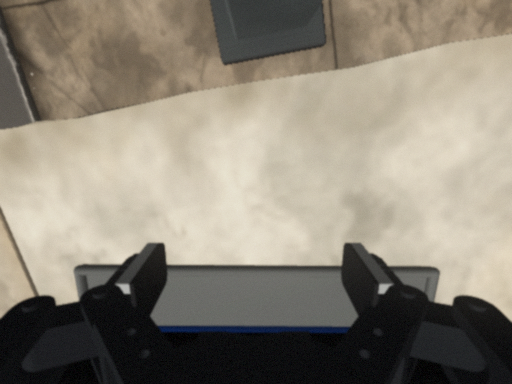

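View pics/scene2.png

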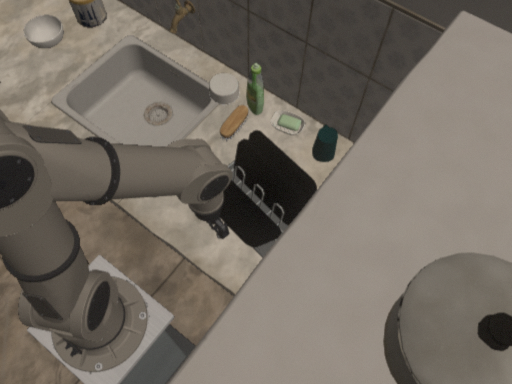

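Request:
move_arm(increments=[[[-0.008,0,0.0],[0,0,0],0.085],[[-0.016,0,0.0],[0,0,0],0.085],[[-0.022,0,0.0],[0,0,0],0.085],[[-0.027,0,-0.003],[0,0,0],0.085],[[-0.032,0,-0.007],[0,0,0],0.085],[[-0.037,0,-0.011],[0,0,0],0.085],[[-0.041,0,-0.015],[0,0,0],0.085],[[-0.041,0,-0.015],[0,0,0],0.085]])

```text
time_s: 4.0
tool_pos: [0.4417, -0.1159, 0.1457]
ee_rot: [-0.275, -3.129, 0.0]
force: [-2.2, 0.0, 2.9]
width: 0.085
```

```bash
python3 - <<'E'
from h import *
state()
snap('wrist','wrist3.png')
E
```

```text
t 4.0 rackTCP [-166.     1.3  145.7] W [ 0.442 -0.116  0.146] F [-2.21  0.01  2.86] w 0.085 q [-0.42  0.2   0.6   2.19 -0.16  0.79  1.68]
```

View pics/wrist3.png

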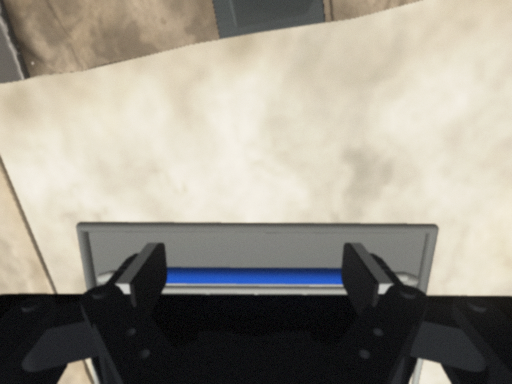

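Request:
move_arm(increments=[[[-0.008,0,-0.006],[0,0,0],0.085],[[-0.015,0,-0.011],[0,0,0],0.085],[[-0.022,0,-0.015],[0,0,0],0.085],[[-0.03,0,-0.019],[0,0,0],0.085],[[-0.037,0,-0.022],[0,0,0],0.085],[[-0.045,0,-0.026],[0,0,0],0.085],[[-0.052,0,-0.029],[0,0,0],0.085],[[-0.06,0,-0.032],[0,0,0],0.085],[[-0.067,0,-0.034],[0,0,0],0.085],[[-0.067,0,-0.034],[0,0,0],0.085]])

```text
time_s: 5.05
tool_pos: [0.5084, -0.1275, 0.1795]
ee_rot: [0.274, 3.129, -0.001]
force: [-0.4, -0.9, -0.3]
width: 0.0851
```

```bash
python3 - <<'E'
from h import *
state()
snap('wrist','wrist4.png');snap('top','top4.png')
E
```

```text
t 5.05 rackTCP [-98.3   1.5 179.5] W [ 0.508 -0.127  0.18 ] F [-0.44 -0.87 -0.34] w 0.0851 q [-0.38  0.27  0.6   2.02 -0.19  0.9   1.71]
```

View pics/wrist4.png

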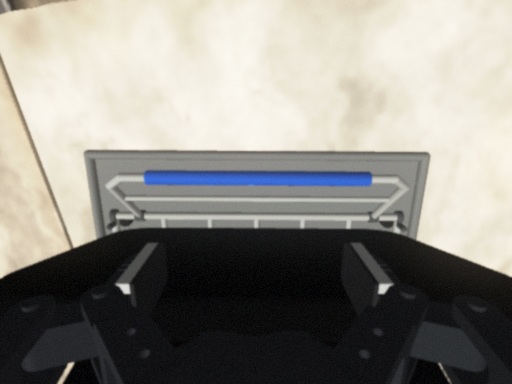

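View pics/top4.png

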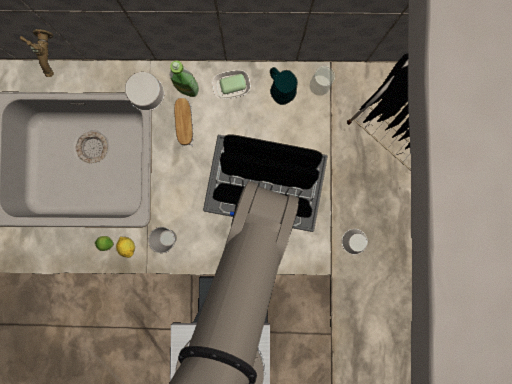

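Request:
move_arm(increments=[[[-0.008,0,-0.002],[0,0,0],0.085],[[-0.016,0,-0.003],[0,0,0],0.085],[[-0.023,0,-0.003],[0,0,0],0.085],[[-0.03,0,-0.003],[0,0,0],0.085],[[-0.036,0,-0.002],[0,0,0],0.085],[[-0.041,0,0.0],[0,0,0],0.085],[[-0.046,0,0.0],[0,0,0],0.085],[[-0.051,0,0.0],[0,0,0],0.085],[[-0.055,0,0.0],[0,0,0],0.085],[[-0.055,0,0.0],[0,0,0],0.085]])

```text
time_s: 6.15
tool_pos: [0.562, -0.137, 0.1793]
ee_rot: [0.275, 3.129, -0.0]
force: [0.2, -0.5, 0.6]
width: 0.0849
```

```bash
python3 - <<'E'
from h import *
state()
snap('wrist','wrist5.png');snap('scene','scene5.png')
E
```

```text
t 6.15 rackTCP [-43.9   1.4 179.3] W [ 0.562 -0.137  0.179] F [ 0.18 -0.46  0.57] w 0.0849 q [-0.34  0.37  0.58  1.9  -0.25  0.94  1.76]
```

View pics/wrist5.png

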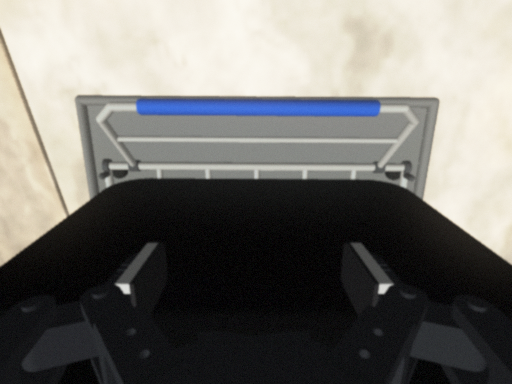

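View pics/scene5.png

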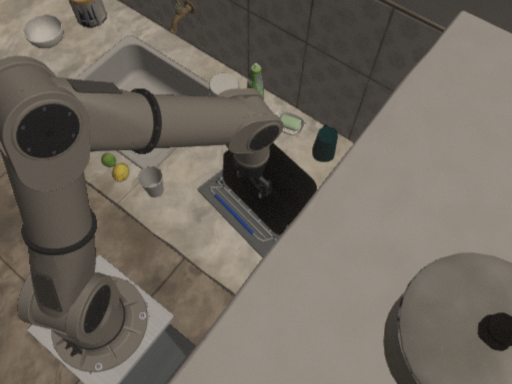

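Request:
move_arm(increments=[[[0.03,0,0.0],[0,0,0],0.085],[[0.07,0,0.0],[0,0,0],0.085],[[0.11,0,0.0],[0,0,0],0.085],[[0.126,0,0.0],[0,0,0],0.085],[[0.126,0,0.0],[0,0,0],0.085]])

```text
time_s: 6.75
tool_pos: [0.4354, -0.1145, 0.1794]
ee_rot: [-0.275, -3.129, -0.003]
force: [-0.0, -0.0, 0.3]
width: 0.0849
```

```bash
python3 - <<'E'
from h import *
state()
for n in ('scene','top','wrist'): snap(n,n+'6.png')
E
```

```text
t 6.75 rackTCP [-172.5    1.6  179.4] W [ 0.435 -0.114  0.179] F [-0.05 -0.04  0.28] w 0.0849 q [-0.45  0.12  0.62  2.17 -0.1   0.87  1.62]
```

View pics/wrist6.png

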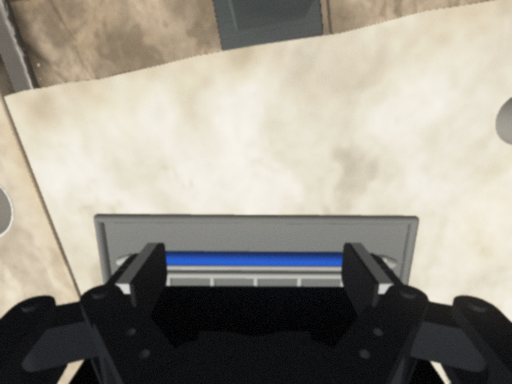

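View pics/top6.png

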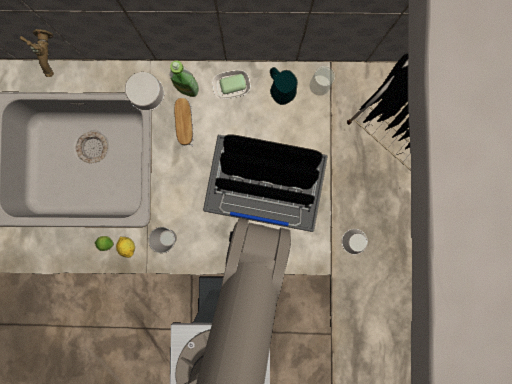

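View pics/scene6.png

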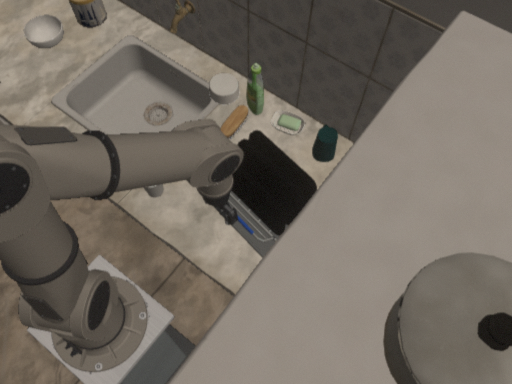

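```bash
python3 - <<'E'
from h import *
im=cv2.imread('pics/top6.png'); 
cv2.imwrite('pics/top6z.png',cv2.resize(im[125:240,195:335],None,fx=5,fy=5,interpolation=cv2.INTER_CUBIC))
c=np.load('top0.npy',allow_pickle=True).item()
hsv=cv2.cvtColor(im,cv2.COLOR_BGR2HSV); m=cv2.inRange(hsv,(105,120,60),(130,255,255)); m[:200]=0
v,u=np.nonzero(m); print(u.min(),u.max(),v.min(),v.max())
for a in (u.argmin(),u.argmax()): print(np.round(w2r(onz(c,u[a],v[a],.089))*1000))
ks=[(u[i],v[i]) for i in range(0,len(u),30)]
print([np.round(w2r(onz(c,*k,.093))[:2]*1000).tolist() for k in ks])
E
```

```text
230 288 212 225
[-111.   93.   89.]
[-112.  -85.   89.]
[[-111.0, 93.0], [-110.0, 56.0], [-116.0, 55.0], [-111.0, 10.0], [-118.0, 15.0], [-114.0, -27.0], [-120.0, -25.0], [-115.0, -70.0]]
```

View pics/top6z.png

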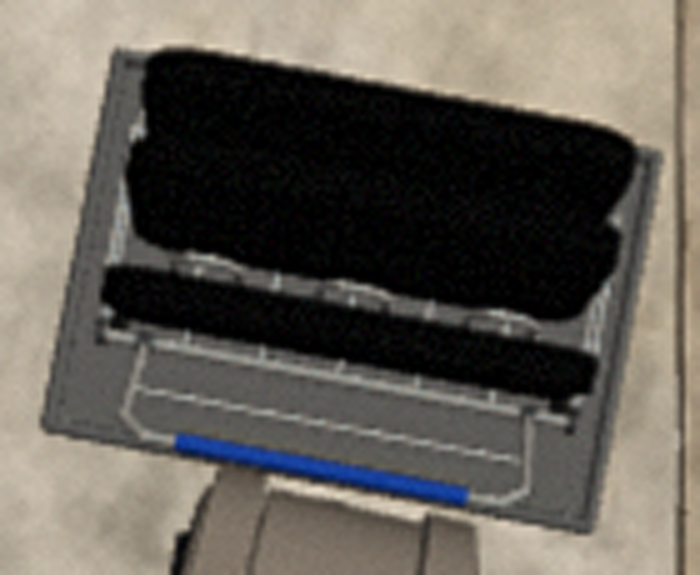

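```bash
python3 - <<'E'
from h import *
c=np.load('top0.npy',allow_pickle=True).item()
def z2p(a,b): return 195+a/5,125+b/5
print('cam rack',w2r(c['origin']))
# strip mid column x~350: back edge ~302? front edge ~356
for ab in [(260,285),(260,337),(450,318),(450,368)]:
    for z in (.03,.205): print(ab,z,np.round(w2r(onz(c,*z2p(*ab),z))*1000))
E
```

```text
cam rack [-0.09408427  0.02396777  1.35380071]
(260, 285) 0.03 [-8. 61. 30.]
(260, 285) 0.205 [-20.  56. 205.]
(260, 337) 0.03 [-41.  55.  30.]
(260, 337) 0.205 [-48.  51. 205.]
(450, 318) 0.03 [ -7. -62.  30.]
(450, 318) 0.205 [-19. -51. 205.]
(450, 368) 0.03 [-39. -68.  30.]
(450, 368) 0.205 [-46. -55. 205.]
```

Request:
move_arm(increments=[[[-0.04,0,0.0],[0,0,0],0.085],[[-0.08,0,0.0],[0,0,0],0.085],[[-0.105,0,0.0],[0,0,0],0.085],[[-0.117,0,0.0],[0,0,0],0.085],[[-0.124,0,0.0],[0,0,0],0.085],[[-0.129,0,0.0],[0,0,0],0.085],[[-0.134,0,0.0],[0,0,0],0.085],[[-0.138,0,0.0],[0,0,0],0.085],[[-0.142,0,0.0],[0,0,0],0.085],[[-0.142,0,0.0],[0,0,0],0.085]])

```text
time_s: 7.9
tool_pos: [0.5776, -0.1396, 0.1795]
ee_rot: [0.274, 3.129, 0.0]
force: [0.7, -0.4, 0.6]
width: 0.085
```

```bash
python3 - <<'E'
from h import *
state()
snap('wrist','wrist7.png')
E
```

```text
t 7.9 rackTCP [-28.1   1.5 179.5] W [ 0.578 -0.14   0.179] F [ 0.67 -0.39  0.55] w 0.085 q [-0.34  0.39  0.6   1.87 -0.27  0.96  1.77]
```

View pics/wrist7.png

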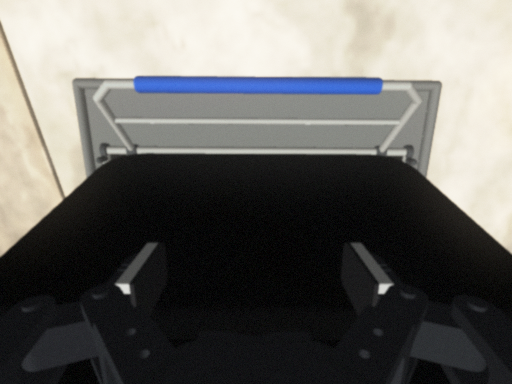

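Request:
move_arm(increments=[[[0.02,0,0.0],[0,0,0],0.085],[[0.06,0,0.0],[0,0,0],0.085],[[0.1,0,0.0],[0,0,0],0.085],[[0.135,0,0.0],[0,0,0],0.085],[[0.142,0,0.0],[0,0,0],0.085],[[0.142,0,0.0],[0,0,0],0.085]])

```text
time_s: 8.55
tool_pos: [0.4369, -0.1145, 0.1797]
ee_rot: [0.274, 3.129, 0.002]
force: [0.2, -0.2, -0.2]
width: 0.0844
```

```bash
python3 - <<'E'
from h import *
state()
snap('top','top8.png')
im=cv2.imread('pics/top8.png'); 
cv2.imwrite('pics/top8z.png',cv2.resize(im[125:240,195:335],None,fx=5,fy=5,interpolation=cv2.INTER_CUBIC))
E
```

```text
t 8.55 rackTCP [-171.1    1.8  179.7] W [ 0.437 -0.115  0.18 ] F [ 0.23 -0.22 -0.21] w 0.0844 q [-0.47  0.13  0.64  2.17 -0.1   0.87  1.63]
```

View pics/top8z.png

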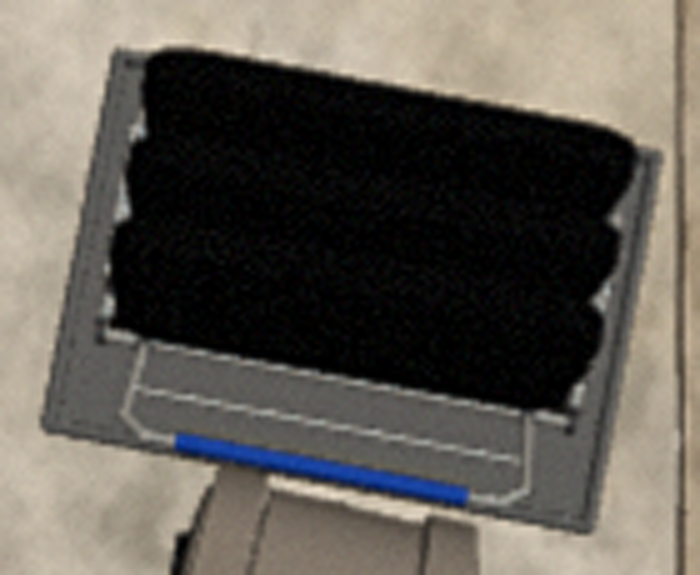

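Request:
move_arm(increments=[[[0.0,0,0.04],[0,0,0],0.085],[[0.0,0,0.075],[0,0,0],0.085],[[0.0,0,0.1],[0,0,0],0.085],[[0.0,0,0.104],[0,-4,0],0.085],[[0.0,0,0.104],[0,-8,0],0.085],[[0.0,0,0.104],[0,-12,0],0.085],[[0.0,0,0.104],[0,-12,0],0.085]])

```text
time_s: 9.3
tool_pos: [0.4368, -0.1151, 0.0748]
ee_rot: [0.257, 2.922, -0.027]
force: [-0.5, 0.4, -0.5]
width: 0.0851
```

```bash
python3 - <<'E'
from h import *
s,M=state(); print(M.as_matrix()[:,2])
snap('wrist','wrist9.png')
for p in ((-150,74),(-130,77),(-112,86),(-95,92)): print(p,inc(r2w([p[0]/1e3,.002,p[1]/1e3])))
E
```

```text
t 9.3 rackTCP [-171.     1.2   74.8] W [ 0.437 -0.115  0.075] F [-0.55  0.44 -0.51] w 0.0851 q [-0.38  0.24  0.54  2.4  -0.34  0.35  1.84]
[ 0.20465098 -0.03663457 -0.97814921]
(-150, 74) ([-0.019, 0.001, 0.005], [0.0, 0.0, 0.0])
(-130, 77) ([-0.04, 0.001, 0.007], [0.0, 0.0, 0.0])
(-112, 86) ([-0.059, 0.001, 0.001], [0.0, 0.0, 0.0])
(-95, 92) ([-0.077, 0.001, -0.001], [0.0, 0.0, 0.0])
```

View pics/wrist9.png

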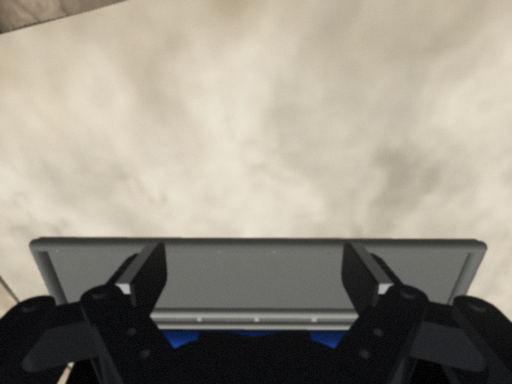

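Tilt reached and the jaws are in front of the blue sleeve (rows ~335). Now I push the rail.

Request:
move_arm(increments=[[[-0.01,0,0.003],[0,0,0],0.085],[[-0.019,0,0.005],[0,0,0],0.085],[[-0.026,0,0.006],[0,0,0],0.085],[[-0.033,0,0.007],[0,0,0],0.085],[[-0.04,0,0.006],[0,0,0],0.085],[[-0.046,0,0.004],[0,0,0],0.085],[[-0.052,0,0.002],[0,0,0],0.085],[[-0.059,0,0.001],[0,0,0],0.085],[[-0.065,0,0.0],[0,0,0],0.085],[[-0.071,0,-0.001],[0,0,0],0.085],[[-0.077,0,-0.001],[0,0,0],0.085]])

```text
time_s: 10.45
tool_pos: [0.5119, -0.1281, 0.0925]
ee_rot: [0.256, 2.922, -0.027]
force: [-0.8, 0.6, -0.2]
width: 0.0849
```

```bash
python3 - <<'E'
from h import *
s,M=state()
snap('wrist','wrist10.png');snap('top','top10.png')
for p in ((-85,94),(-78,95),(-70,95),(-66,95)): print(p,inc(r2w([p[0]/1e3,.002,p[1]/1e3]),tgt(20)))
E
```

```text
t 10.45 rackTCP [-94.8   1.5  92.5] W [ 0.512 -0.128  0.093] F [-0.77  0.64 -0.23] w 0.0849 q [-0.34  0.31  0.53  2.23 -0.36  0.45  1.86]
(-85, 94) ([-0.009, 0.001, 0.001], [-0.0, -8.0, -0.0])
(-78, 95) ([-0.017, 0.001, 0.001], [-0.0, -8.0, -0.0])
(-70, 95) ([-0.024, 0.001, 0.003], [-0.0, -8.0, -0.0])
(-66, 95) ([-0.028, 0.001, 0.004], [-0.0, -8.0, -0.0])
```

View pics/wrist10.png

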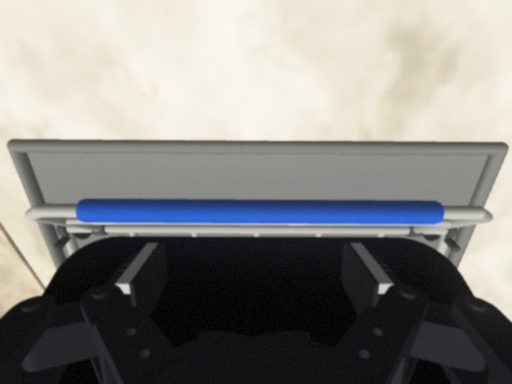

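View pics/top10.png

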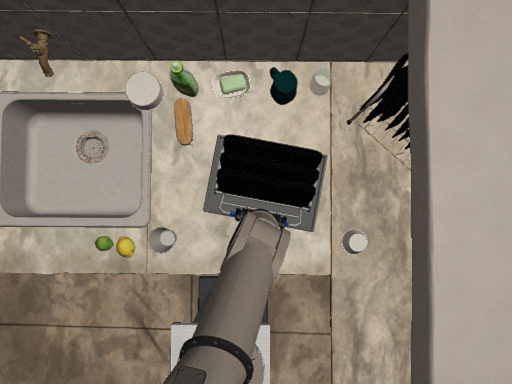

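```bash
python3 - <<'E'
from h import *
s,M=state()
for p in ((-105,150),(-165,150),(-165,74)): print(p,inc(r2w([p[0]/1e3,.002,p[1]/1e3])))
E
```

```text
t 10.55 rackTCP [-94.4   1.5  92.5] W [ 0.512 -0.128  0.093] F [-0.47 -0.45  0.06] w 0.085 q [-0.34  0.31  0.53  2.23 -0.36  0.45  1.86]
(-105, 150) ([-0.002, 0.001, -0.058], [0.0, 0.0, 0.0])
(-165, 150) ([0.057, 0.001, -0.071], [0.0, 0.0, 0.0])
(-165, 74) ([0.073, 0.001, 0.003], [0.0, 0.0, 0.0])
```

Request:
move_arm(increments=[[[0.0,0,-0.03],[0,0,0],0.085],[[0.0,0,-0.06],[0,0,0],0.05],[[0.02,0,-0.07],[0,0,0],0.02],[[0.05,0,-0.07],[0,0,0],0.0],[[0.07,0,-0.07],[0,0,0],0.0],[[0.07,0,-0.07],[0,0,0],0.0],[[0.07,0,-0.07],[0,0,0],0.0]], squeeze=20)

```text
time_s: 11.25
tool_pos: [0.4299, -0.1134, 0.1464]
ee_rot: [0.256, 2.921, -0.026]
force: [1.1, -0.0, -0.0]
width: 0.0002
```

```bash
python3 - <<'E'
from h import *
s,M=state()
snap('wrist','wrist11.png');snap('top','top11.png')
for p in ((-165,72),(-150,72),(-130,74),(-112,86),(-95,92)): print(p,inc(r2w([p[0]/1e3,.002,p[1]/1e3])))
E
```

```text
t 11.25 rackTCP [-178.1    1.7  146.4] W [ 0.43  -0.113  0.146] F [ 1.13 -0.   -0.02] w 0.0002 q [-0.56  0.04  0.69  2.36 -0.03  0.54  1.55]
(-165, 72) ([0.003, 0.0, 0.075], [0.0, 0.0, 0.0])
(-150, 72) ([-0.011, 0.001, 0.079], [0.0, 0.0, 0.0])
(-130, 74) ([-0.031, 0.001, 0.081], [0.0, 0.0, 0.0])
(-112, 86) ([-0.051, 0.001, 0.073], [0.0, 0.0, 0.0])
(-95, 92) ([-0.069, 0.001, 0.071], [0.0, 0.0, 0.0])
```

View pics/wrist11.png

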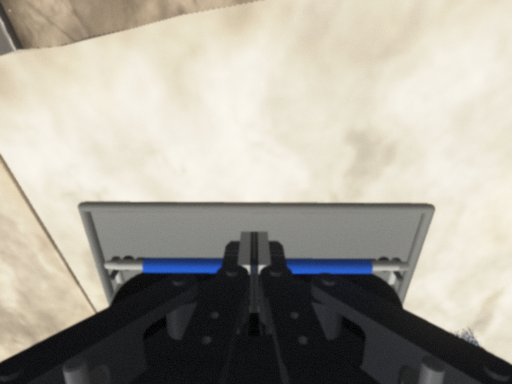

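View pics/top11.png

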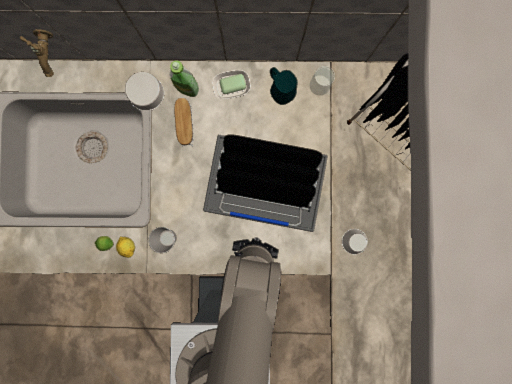

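Request:
move_arm(increments=[[[0.003,0,0.04],[0,0,0],0.0],[[0.003,0,0.07],[0,0,0],0.0],[[0.003,0,0.077],[0,0,0],0.0],[[-0.008,0,0.08],[0,0,0],0.0],[[-0.016,0,0.082],[0,0,0],0.0],[[-0.024,0,0.084],[0,0,0],0.0],[[-0.031,0,0.084],[0,0,0],0.0],[[-0.038,0,0.083],[0,0,0],0.0],[[-0.044,0,0.081],[0,0,0],0.0],[[-0.05,0,0.079],[0,0,0],0.0]])

```text
time_s: 12.35
tool_pos: [0.4944, -0.125, 0.0798]
ee_rot: [0.256, 2.921, -0.027]
force: [-1.6, 0.5, 0.9]
width: 0.0001
```

```bash
python3 - <<'E'
from h import *
s,M=state()
snap('wrist','wrist12.png')
for p in ((-100,86),(-90,90),(-82,93),(-74,93),(-68,93)): print(p,inc(r2w([p[0]/1e3,.002,p[1]/1e3]),tgt(20)))
E
```

```text
t 12.35 rackTCP [-112.6    1.5   79.8] W [ 0.494 -0.125  0.08 ] F [-1.62  0.48  0.89] w 0.0001 q [-0.36  0.32  0.56  2.28 -0.41  0.41  1.91]
(-100, 86) ([-0.012, 0.0, -0.003], [-0.0, -7.9, -0.0])
(-90, 90) ([-0.023, 0.0, -0.005], [-0.0, -7.9, -0.0])
(-82, 93) ([-0.031, 0.0, -0.006], [-0.0, -7.9, -0.0])
(-74, 93) ([-0.039, 0.0, -0.005], [-0.0, -7.9, -0.0])
(-68, 93) ([-0.045, 0.0, -0.003], [-0.0, -7.9, -0.0])
```

View pics/wrist12.png

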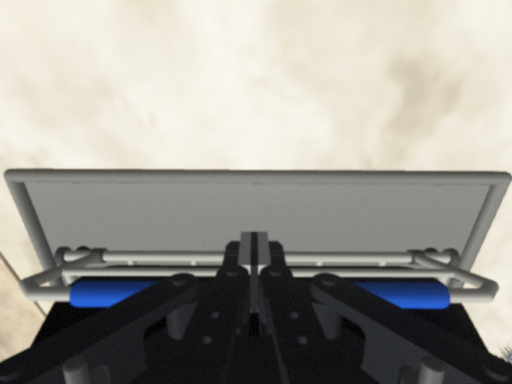

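Request:
move_arm(increments=[[[-0.006,0,-0.002],[0,-2,0],0.0],[[-0.012,0,-0.003],[0,-4,0],0.0],[[-0.018,0,-0.004],[0,-6,0],0.0],[[-0.023,0,-0.005],[0,-8,0],0.0],[[-0.027,0,-0.006],[0,-8,0],0.0],[[-0.031,0,-0.006],[0,-8,0],0.0],[[-0.035,0,-0.005],[0,-8,0],0.0],[[-0.035,0,-0.005],[0,-8,0],0.0]])

```text
time_s: 13.2
tool_pos: [0.5277, -0.1309, 0.0917]
ee_rot: [0.244, 2.783, -0.044]
force: [-0.7, 0.5, 0.4]
width: 0.0003
```

```bash
python3 - <<'E'
from h import *
s,M=state()
snap('wrist','wrist13.png')
for p in ((-75,92),(-70,92),(-66,92),(-62,92),(-58,92)): print(p,inc(r2w([p[0]/1e3,.002,p[1]/1e3])))
E
```

```text
t 13.2 rackTCP [-78.8   1.5  91.7] W [ 0.528 -0.131  0.092] F [-0.71  0.5   0.39] w 0.0003 q [-0.31  0.29  0.48  2.3  -0.49  0.26  1.98]
(-75, 92) ([-0.004, 0.001, 0.001], [0.0, 0.0, 0.0])
(-70, 92) ([-0.009, 0.001, 0.003], [0.0, 0.0, 0.0])
(-66, 92) ([-0.013, 0.001, 0.004], [0.0, 0.0, 0.0])
(-62, 92) ([-0.016, 0.001, 0.005], [0.0, 0.0, 0.0])
(-58, 92) ([-0.02, 0.001, 0.007], [0.0, 0.0, 0.0])
```

View pics/wrist13.png

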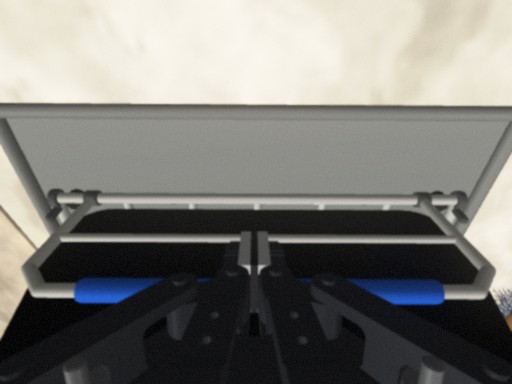

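Request:
move_arm(increments=[[[-0.003,0,0.001],[0,0,0],0.0],[[-0.006,0,0.002],[0,0,0],0.0],[[-0.009,0,0.003],[0,0,0],0.0],[[-0.011,0,0.003],[0,0,0],0.0],[[-0.013,0,0.004],[0,0,0],0.0],[[-0.013,0,0.004],[0,0,0],0.0]])

```text
time_s: 13.85
tool_pos: [0.5404, -0.1332, 0.0922]
ee_rot: [0.244, 2.783, -0.043]
force: [0.5, 0.4, -0.0]
width: 0.0
```

```bash
python3 - <<'E'
from h import *
s,M=state()
E
```

```text
t 13.85 rackTCP [-65.8   1.4  92.2] W [ 0.54  -0.133  0.092] F [ 0.54  0.36 -0.05] w 0.0 q [-0.3   0.31  0.48  2.27 -0.49  0.27  1.98]
```

Still below contact with the stop; a few more millimetres.

Request:
move_arm(increments=[[[-0.001,0,0.0],[0,0,0],0.0],[[-0.002,0,0.001],[0,0,0],0.0],[[-0.003,0,0.001],[0,0,0],0.0],[[-0.004,0,0.001],[0,0,0],0.0]])

```text
time_s: 14.25
tool_pos: [0.544, -0.1338, 0.0925]
ee_rot: [0.244, 2.783, -0.043]
force: [-1.5, 0.5, -1.7]
width: 0.0002
```

```bash
python3 - <<'E'
from h import *
s,M=state()
c=snap('wrist','wrist14.png'); T=np.array(c['tool_from_camera']);Mm=M.as_matrix()
im=cv2.imread('pics/wrist14.png'); hsv=cv2.cvtColor(im,cv2.COLOR_BGR2HSV); m=cv2.inRange(hsv,(105,120,60),(130,255,255))
v,u=np.nonzero(m); 
for r in ((70,160),(370,450)):
    k=(u>r[0])&(u<r[1]); vm=v[k].mean();um=u[k].mean()
    d=Mm@T[:3,:3]@np.array([(um-c['cx'])/c['fx'],(vm-c['cy'])/c['fy'],1]); o=s['tool_pos']+Mm@T[:3,3]
    # intersect circle r=.09 about hinge
    a=np.deg2rad(np.arange(-8,41,.25)); best=min(a,key=lambda t:abs((lambda p:w2r(p)[0]-(-.058-.09*np.sin(t)))(o+d*((.02+.09*np.cos(t))-o[2])/d[2])))
    print(um,vm,'lean deg',np.rad2deg(best))
print(u.min(),u.max())
E
```

```text
t 14.25 rackTCP [-62.2   1.4  92.5] W [ 0.544 -0.134  0.093] F [-1.47  0.48 -1.66] w 0.0002 q [-0.29  0.31  0.48  2.27 -0.49  0.27  1.98]
110.3224869262057 288.0621731551424 lean deg -3.7499999999999996
407.9337557603687 290.05299539170505 lean deg -5.25
74 443
```

View pics/wrist14.png

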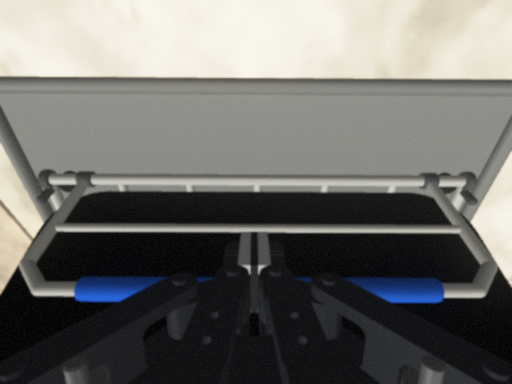

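Request:
move_arm(increments=[[[-0.001,0,0.0],[0,0,0],0.0],[[-0.002,0,0.001],[0,0,0],0.0],[[-0.002,0,0.001],[0,0,0],0.0]])

```text
time_s: 14.6
tool_pos: [0.5456, -0.134, 0.0919]
ee_rot: [0.244, 2.784, -0.043]
force: [-5.2, 0.7, 0.7]
width: 0.0001
```

```bash
python3 - <<'E'
from h import *
s,M=state()
E
```

```text
t 14.6 rackTCP [-60.6   1.4  91.9] W [ 0.546 -0.134  0.092] F [-5.25  0.71  0.72] w 0.0001 q [-0.29  0.32  0.47  2.26 -0.49  0.28  1.99]
```

Request:
move_arm(increments=[[[0.01,0,-0.003],[0,0,0],0.0],[[0.03,0,-0.01],[0,0,0],0.0],[[0.06,0,-0.03],[0,0,0],0.0],[[0.085,0,-0.07],[0,0,0],0.0],[[0.095,0,-0.11],[0,0,0],0.0],[[0.095,0,-0.11],[0,0,0],0.0]])

```text
time_s: 15.2
tool_pos: [0.4318, -0.1075, 0.1515]
ee_rot: [0.234, 2.79, -0.028]
force: [-0.3, 1.2, 0.7]
width: -0.0
```

```bash
python3 - <<'E'
from h import *
s,M=state()
c=snap('wrist','wrist15.png'); t=snap('top','top15.png'); snap('scene','scene15.png')
im=cv2.imread('pics/top15.png'); 
cv2.imwrite('pics/top15z.png',cv2.resize(im[125:240,195:335],None,fx=5,fy=5,interpolation=cv2.INTER_CUBIC))
hsv=cv2.cvtColor(im,cv2.COLOR_BGR2HSV); m=cv2.inRange(hsv,(105,120,40),(130,255,255)); m[:190]=0;m[:,:200]=0;m[:,320:]=0
v,u=np.nonzero(m); print(len(u),u.min(),u.max(),v.min(),v.max(), np.round(w2r(onz(t,u.mean(),v.mean(),.11))*1000))
E
```

```text
t 15.2 rackTCP [-177.2    7.8  151.5] W [ 0.432 -0.108  0.151] F [-0.28  1.23  0.72] w -0.0 q [-0.71 -0.07  0.79  2.45  0.17  0.4   1.35]
234 234 292 190 204 [-48.   4. 110.]
```

View pics/top15z.png

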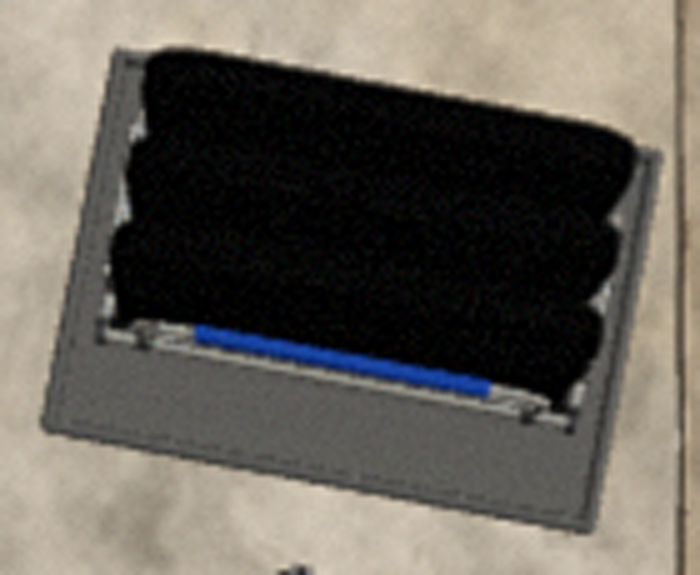

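View pics/wrist15.png

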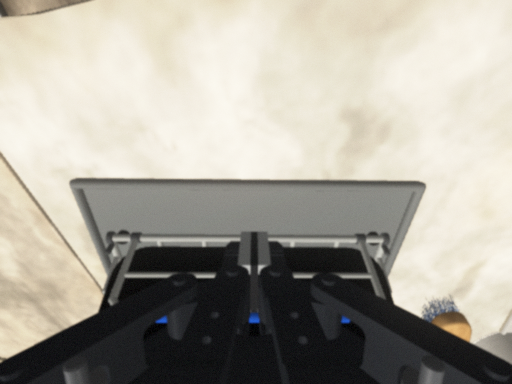

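View pics/scene15.png

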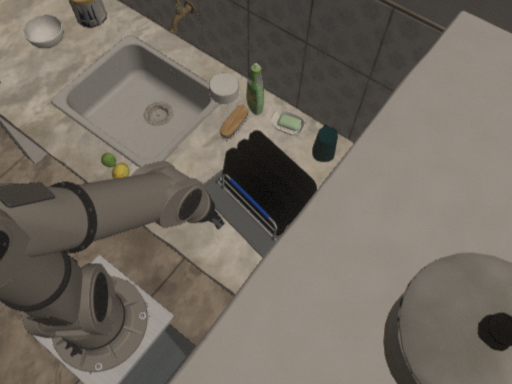

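Request:
move_arm(increments=[[[0,0,-0.02],[0,6,0],0.0],[[0,0,-0.04],[0,12,0],0.0],[[0,0,-0.06],[0,18,0],0.0],[[0,0,-0.06],[0,18,0],0.0],[[0,0,-0.06],[0,18,0],0.0]])

```text
time_s: 15.85
tool_pos: [0.4135, -0.1044, 0.2071]
ee_rot: [0.257, 3.101, 0.011]
force: [0.4, -0.0, -0.7]
width: 0.0002
```

```bash
python3 - <<'E'
from h import *
s,M=state(); print(np.abs(s['joint_velocities']).max())
t=snap('top','top16.png')
a=cv2.imread('pics/top0.png').astype(int);b=cv2.imread('pics/top16.png').astype(int)
d=np.abs(a-b).sum(2)>90
for n,(x0,x1,y0,y1) in dict(glass=(148,180,222,255),brush=(170,198,92,150),katori=(338,372,225,258),back=(205,330,130,165)).items(): print(n,d[y0:y1,x0:x1].sum())
E
```

```text
t 15.85 rackTCP [-195.8    7.7  207.1] W [ 0.414 -0.104  0.207] F [ 0.39 -0.01 -0.73] w 0.0002 q [-0.72 -0.02  0.84  2.21  0.01  0.91  1.52]
0.038419865013762315
glass 0
brush 0
katori 0
back 0
```

View pics/top16.png

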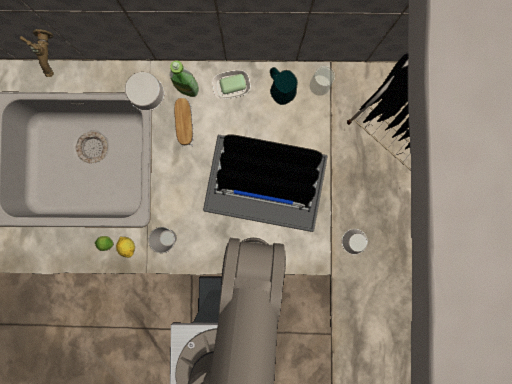

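Plate leaning back on the prongs, rail up, everything else unchanged, and the arm clear.

```bash
python3 -c "
from workcell import manip
print(manip.sign_off())"
```

```text
the job is handed in; nothing more can be done
None
```

The front plate now stands in its slot and leans back on the prongs like the two behind it. The blue-sleeved rail is up at its stop. I handed the job in at about 16 s of the 45 s; no verdict was reported.

**Plate:** I pushed its upper edge back in an arc with the sides of the open fingers. It first settled roughly upright instead of leaning back, so I pushed it a second time until it tipped onto the prongs. I judged its final lean by eye from the top view, not by measuring the angle.

**Rail:** The first push missed. Open fingertips sit 13 mm farther back than I allowed for, so they rode over the bar and the rail did not move. I closed the fingers, came in again below the bar, and pushed it up until the force rose to about 5 N.

**Last checks:**
- **Rail:** with the rail up, the bar measured about 48 mm in front of the rack centre, against 50 mm expected. The wrist view put its inward lean at 4 to 5 degrees, against 5 at the stop.
- **Other items:** comparing the first and last top views showed no change at the glass, bowl, brush or back plate. I did not run that comparison on the middle plate; it looks unmoved in the top view.
- **Forces:** all force readings were about 5 N or less. They were taken only at the end of each move, so the highest force while the fingers rode over the bar was not seen.
- **Arm:** it was clear of everything and nearly still before I handed in.

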